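Restock the gravity-feed rack in a noodle kitchen

TASK

Load the two goods standing on the table into the sloped rack: the noodle carton with the tape strip into the wide lane and the small steel tin into the narrow lane. Set each upright, lengthwise, into the open upper end of its lane, under the shelf edge, and let it slide down under the clear hood until it rests against the stop; leave everything else where it stands.

Things in the scene. Friction and masses are not known exactly. Their poses are not given: they have to be found in the camera images.
- carton_center (a point): centre (half-way up) of the cardboard noodle carton to load: 84 mm long (x), 64 wide (y), 60 high (z), about 0.25 kg, standing on the table, length roughly away from the robot. A pale paper tape strip runs along its top. Grip it across its 64 mm width in its upper half: the fingers must stay above the lane's 10 mm rails.
- tin_center (a point): centre (half-way up) of the small rectangular steel tin with a darker lid, to load: 56 mm long (x), 40 wide (y), 64 high (z), about 0.2 kg, standing upright on the table, length roughly away from the robot. Grip it across its 40 mm width in its upper half.
- lane_wide: wider lane of the rack, a fixed chute 78 mm wide inside. Origin: mid-lane, where the sliding surface meets the stop (a 30 mm high lip) at the low end nearest the robot. Axes level: x horizontally uphill, y across, z up. From the origin the surface rises 30 degrees towards +x, for 285 mm along the slope. It is slippery (friction about 0.3): goods let go on it slide down.
- lane_narrow: narrower lane, 54 mm wide inside (the carton does not fit); otherwise the same as the wide lane in every measure, with like origin and axes. The lanes are parallel, 150 mm apart, in either order left and right.
- wide_load (a point): loading place of the wide lane: point on the surface, mid-lane, 205 mm up the slope from the stop; the item's underside goes here, flat on the surface. Axes as lane_wide. Open above from 145 mm up the slope to the top end, with side rails 10 mm high, 3 mm thick. Below, from 30 to 145 mm, a clear hood with side walls: roof 76 mm above the surface inside, 79 mm outside.
- narrow_load (a point): the same point of the narrow lane, whose rails and hood have the same heights and extent. Axes as lane_narrow.
- shelf_edge (a point): middle of the lower front edge of the fixed plywood stock shelf that overhangs both lanes, 285 mm above the table. The shelf (340 mm wide, 130 deep from here, fixed stock on it up to 380 mm) covers the loading places: no room for an upright gripper. Lean the tool back towards the robot, about 30 degrees (square to the lane surface), and go in and out along the tool's own line. Axes as the lanes.
- jar: bystander: round lidded glass jar, 64 mm across, 85 mm high, standing beyond the goods; origin under its centre
- big_box: bystander: larger cardboard box 110 x 100 x 85 mm, does not belong in a lane; origin under its centre
- mixing_bowl: bystander: white plastic bowl 140 mm across, 70 mm high; origin under its centre
- soup_bowl: bystander: small black bowl 76 mm across, 50 mm high, between the goods and the rack; origin under its centre
- spatula: bystander: wooden spatula lying flat at the right side of the table, handle towards the robot
- pitcher: bystander: open steel cup 90 mm across, 110 mm high, left of the rack; origin under its centre
Mind the look-alikes: they are no part of the job. Leave any orange, purple or yellow look-alike of the part that bears tin_center alone.

How it is judged:
At the end, for the whole second after the job is handed in: Carton at the stop of the wide lane, tin at the stop of the narrow lane: each within 8 mm of seated along the lane and in height, 14 mm sideways, underside flat on the 30-degree surface within 7 degrees, length along the lane within 14 degrees, released and at rest (x of carton_center in the frame of lane_wide between 0.0134 and 0.0294 m and y of carton_center in the frame of lane_wide between -0.014 and 0.014 m and z of carton_center in the frame of lane_wide between 0.039 and 0.055 m and angle between carton_center's own z axis and vertical between 0.4036 and 0.6436 rad and angle between the y axis of carton_center and the y axis of lane_wide, either way round below 0.25 rad and x of tin_center in the frame of lane_narrow between 0.0002 and 0.0162 m and y of tin_center in the frame of lane_narrow between -0.014 and 0.014 m and z of tin_center in the frame of lane_narrow between 0.0337 and 0.0497 m and angle between tin_center's own z axis and vertical between 0.4036 and 0.6436 rad and angle between the y axis of tin_center and the y axis of lane_narrow, either way round below 0.25 rad and linear speed of each of carton, tin below 0.02 m/s); the robot touches nothing.
It fails at once if a bystander (jar, large box, either bowl, spatula, steel cup) is moved more than 30 mm (distance of any of jar, big_box, mixing_bowl, soup_bowl, spatula, pitcher from where it was at the start of the episode above 0.03 m).
It also fails if it takes over 64 s, if anything falls off the work surface, if the arm or the gripper's body presses on something with over 40 N, if the wrist force passes 120 N, or if a joint passes its speed limit or range.

ROBOT

A 6-joint arm with a two-finger parallel gripper is mounted at the origin on the work surface. World frame = base frame: x ahead of the robot, y to its left, z up, the work surface at z = 0. Lengths are in m, angles in rad, forces in N, time in s.
With the tool pointing down it reaches from about 0.375 to 0.975 m from the base axis. Payload 3.8 kg.
Tool frame: the origin (TCP) lies between the finger pads; the fingertips stand 19 mm ahead of it and the grasp point (between the pads) is the TCP; z points along the fingers, y is the direction in which the jaws open and shut (so a half turn about z gives the same grasp; the last joint's range is limited). The gripper opens to 88 mm and grips with 3 to 60 N. Pads are 18 mm wide; open, the fingers measure 123 mm over their backs; the gripper's body (75 mm by 187 mm) begins 45 mm behind the grasp point.
Start: joints at [-0.037, 0.264, 1.604, -0, 1.274, -0.037], TCP at [0.675, -0, 0.258] pointing down, gripper open.
Joint ranges: [-2.63, 2.63], [-0.94, 2.18], [0.31, 2.57], [-1.31, 4.45], [0, 2.66], [-2.55, 2.55]. Speed limits (rad/s): [2.57, 2.57, 3.14, 3.14, 3.14, 3.14].

INTERFACE

Orientations are given as a rotation vector (axis times angle).
In Python, from workcell import readout, vision, sign_off gives the robot as it stands.
- The arm moves only by the tool servo_tool, never from a script. Its argument "targets" is a list of rows, each a list of 3 entries, a list of its own where there are three numbers: the turn, a rotation vector about the world's x, y, z in rad, then the shift along the world's x, y, z in cm, then the finger opening in cm, from 0 to 8.81. In form: [[[rx, ry, rz], [x, y, z], fingers], ...]. A call has 1 to 5 rows; each row is the pose to reach, as a shift and turn from the pose measured when the call began; what a row does not reach only later rows make up. A row lasts 1/8 s, in which the tool goes at most 62.5 mm and 10.7 degrees, less where a joint would pass 70% of its speed; a pose out of reach is approached as far as the arm can. A call with a gripper value outside its range is refused whole. The fingers move at their own pace and stop on an object; "force" is the grip in N (left out, the last holds). Time passes only in rows, so rows that repeat a pose let the fingers close. It gives the time, the measured TCP pose, the force and the opening at its end, in the units of the state.
- readout.sense(): the state, without advancing time (a new reading comes with each control period).
- vision.camera(name): name is "scene" or "side" or "wrist"; returns a dict with "image" (480x640x3 uint8, red, green, blue), "fx", "fy", "cx", "cy" (pixels), "R" (3x3) and "t" (3): a world point X has camera coordinates R X + t. Camera axes: x right, y down, z forward; pixel columns grow to the right and rows downward; lengths in m; the calibration is good to about 2 mm. A picture is of the moment at which its call begins. There is no depth.
- sign_off(): hands the job in, once; it reports no verdict.
The state is a dict: "time": time; "qpos": joint angles; "qd": joint speeds; "tau": joint torques, N m; "eef_pos": TCP position; "eef_rot": TCP orientation; "ft_force": force on the tool from outside, world axes, zero at the start; "wrist_torque": the same for the moment, N m; "width": finger opening in m.
Only numpy, scipy, OpenCV 4.12 (cv2) and the standard library are available. Lean on these libraries where they do the work, as an engineer would, in place of code of your own. Each camera call takes 0.05 s, during which the arm holds its last target.

## Working session

There is one attempt and no reset: what is moved stays moved. The work goes in short steps, Python scripts to look and compute and a tool call to move; the robot and the scene stay as the last step left them, time stands still between calls to the robot, and variables do not carry over. Pictures are saved under pics/ and viewed, and the job is handed in when it is done.

Besides the shell and the picture viewer there is one more tool, called by a JSON object that holds its "api" and its "payload", one argument or row to a line. servo_tool: Moves the arm, as the interface text tells. Its arguments: {"type":"object","properties":{"targets":{"type":"array"},"force":{"type":"number"}},"required":["targets"]}

```bash
mkdir -p pics; ls
python3 - <<'E'
from workcell import readout, vision
import cv2,pickle
print(readout.sense())
for n in ["scene","side","wrist"]:
    c=vision.camera(n); pickle.dump(c,open(f"pics/{n}0.pkl","wb")); cv2.imwrite(f"pics/{n}0.png",c["image"][:,:,::-1])
    print(n,c["fx"],c["fy"],c["cx"],c["cy"],c["R"].tolist(),c["t"].tolist())
E
```

```text
pics
{'time': 0.0, 'qpos': array([-3.68926387e-02,  2.64741111e-01,  1.60536394e+00, -1.03000599e-05,
        1.27368144e+00, -3.69007295e-02]), 'qd': array([-1.61325043e-05,  4.75086642e-04, -3.49173350e-04,  4.97613681e-04,
        3.02919728e-04, -5.55060831e-04]), 'tau': array([-9.59501231e-04, -5.02113855e+01, -3.56871557e+01,  7.25938403e-02,
        2.92220683e-02, -1.93505334e-04]), 'eef_pos': array([6.74338807e-01, 2.43575432e-05, 2.56401496e-01]), 'eef_rot': array([-2.22029661, -2.22032129,  0.00235532]), 'ft_force': array([-0.41155322, -0.3368153 ,  0.70248959]), 'wrist_torque': array([-0.01861135, -0.01652113, -0.02778539]), 'width': 0.08807548890243448}
scene 547.9646669005924 547.9646669005924 316.30503586408395 241.31614607288006 [[0.6039293280438808, 0.7969418934651363, -0.012368717341318567], [0.4259810369344486, -0.3358503691752205, -0.8400861180242889], [-0.6736538598573587, 0.5020838057187975, -0.5423120219340621]] [-0.3183282464157399, -0.07786140637821314, 2.1775818246484087]
side 538.6536934930526 538.6536934930526 322.2459476287473 234.58009553858028 [[0.7453495581997394, -0.6663735747848483, 0.020007371639355717], [-0.42369253340079316, -0.4966506142250678, -0.757510927003882], [0.5147219377798764, 0.5561334607972487, -0.6525158239842189]] [-0.4036968703099398, 0.3751933360984049, 1.2967556104264206]
wrist 339.8701959193991 339.8701959193991 319.57529521009644 238.32718087100892 [[0.9999984607323285, -0.0014342689947512259, -0.0010106460437799931], [-0.0010467715745698998, -0.9499527033050675, 0.3123920065441283], [-0.0014081201105677536, -0.3123904677736611, -0.9499527424255952]] [-0.6728993292369212, -0.04124256886257442, 0.3901386176777473]
```

View pics/scene0.png

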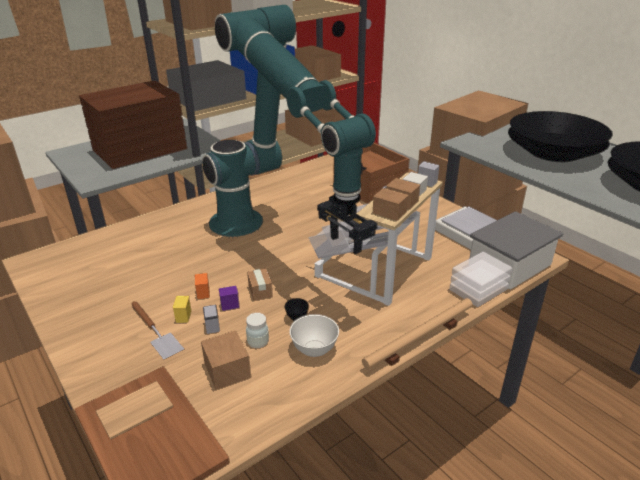

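View pics/side0.png

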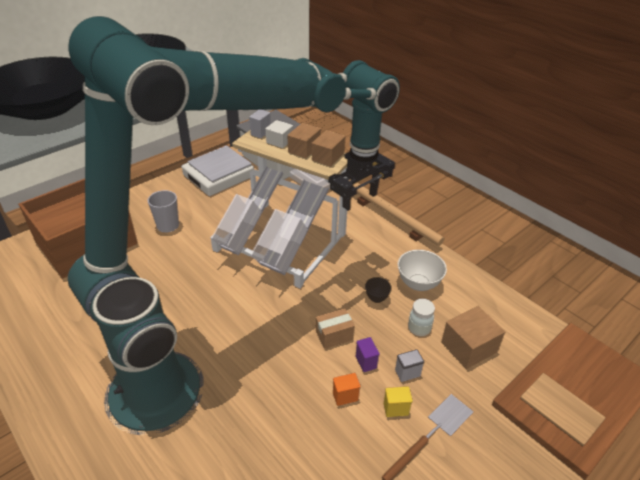

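View pics/wrist0.png

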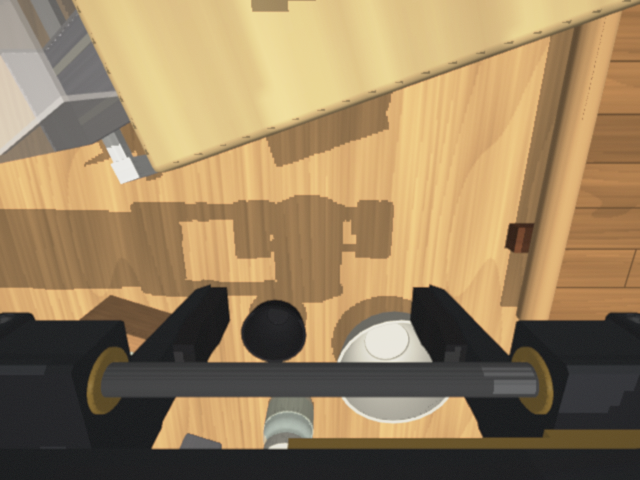

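Run:
```python
import cv2,numpy as np
s=cv2.imread("pics/side0.png"); c=cv2.imread("pics/scene0.png")
a=cv2.resize(s[300:420,300:440],None,fx=5,fy=5,interpolation=cv2.INTER_CUBIC)
b=cv2.resize(s[110:290,200:360],None,fx=5*.66,fy=5*.66,interpolation=cv2.INTER_CUBIC)
cv2.imwrite("pics/a1.png",a); cv2.imwrite("pics/a2.png",b)
cv2.imwrite("pics/a3.png",cv2.resize(c[250:340,170:310],None,fx=5.5,fy=5.5,interpolation=cv2.INTER_CUBIC))
cv2.imwrite("pics/a4.png",cv2.resize(c[155:305,300:450],None,fx=4,fy=4,interpolation=cv2.INTER_CUBIC))
```

```text
(no output)
```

View pics/a1.png

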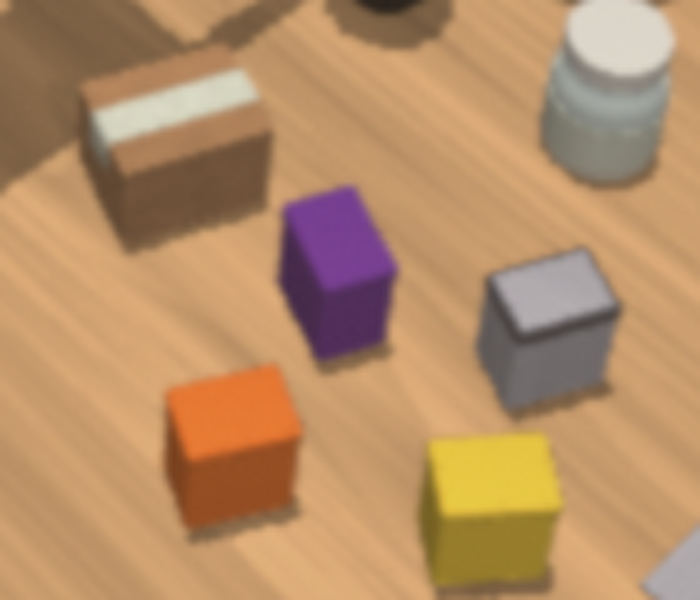

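View pics/a2.png

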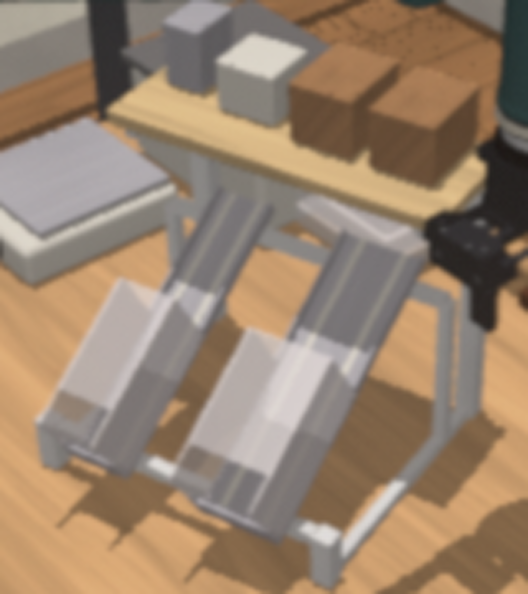

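View pics/a3.png

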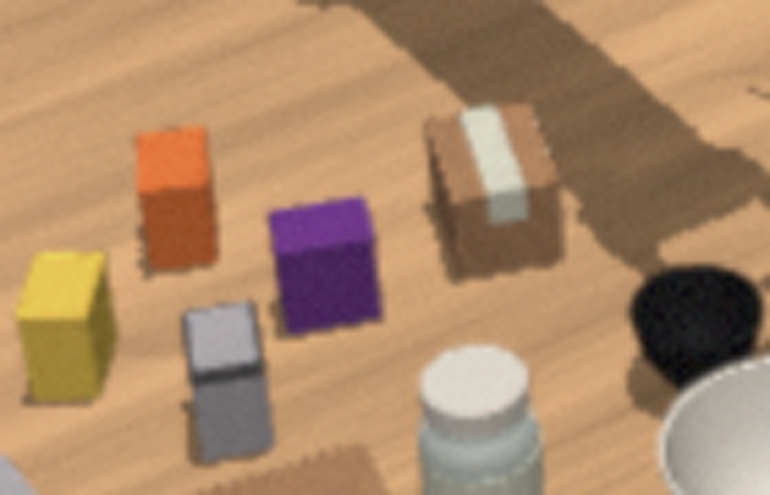

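View pics/a4.png

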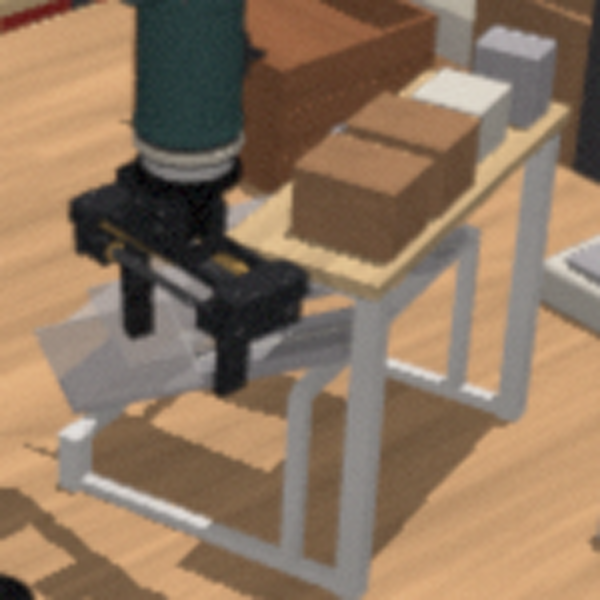

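```bash
cat > h.py <<'E'
import numpy as np,pickle,cv2
from scipy.spatial.transform import Rotation as Rot
def ray(c,p):
    d=np.array([(p[0]-c["cx"])/c["fx"],(p[1]-c["cy"])/c["fy"],1.]); d=c["R"].T@d
    return -c["R"].T@c["t"], d/np.linalg.norm(d)
def onz(c,p,z):
    o,d=ray(c,p); return o+d*(z-o[2])/d[2]
def onplane(c,p,q,n):
    o,d=ray(c,p); return o+d*(np.dot(q-o,n)/np.dot(d,n))
def tri(obs):
    A=np.zeros((3,3));b=np.zeros(3)
    for c,p in obs:
        o,d=ray(c,p);P=np.eye(3)-np.outer(d,d);A+=P;b+=P@o
    X=np.linalg.solve(A,b)
    return X,[np.linalg.norm((np.eye(3)-np.outer(d,d))@(X-o)) for o,d in (ray(c,p) for c,p in obs)]
def proj(c,X):
    q=c["R"]@X+c["t"]; return np.array([c["fx"]*q[0]/q[2]+c["cx"],c["fy"]*q[1]/q[2]+c["cy"]])
E
python3 - <<'E'
from h import *
s=pickle.load(open("pics/side0.pkl","rb"));c=pickle.load(open("pics/scene0.pkl","rb"))
def quad(cam,P,z,n):
    X=np.array([onz(cam,p,z) for p in P]); r=cv2.minAreaRect((X[:,:2]*1000).astype(np.float32))
    print(n,X.mean(0).round(4),[np.linalg.norm(X[i]-X[(i+1)%4]).round(4) for i in range(4)],[np.degrees(np.arctan2(*(X[(i+1)%4]-X[i])[1::-1])).round(1) for i in range(4)])
f=lambda P,k,o:[(p[0]/k+o[0]-.4,p[1]/k+o[1]-.4) for p in P]
quad(s,f([(83,88),(225,47),(272,130),(125,175)],5,(300,300)),.06,"carton side")
quad(s,f([(487,277),(587,247),(618,305),(520,338)],5,(300,300)),.064,"tin side")
quad(c,f([(428,118),(532,103),(560,183),(450,200)],5.5,(170,250)),.06,"carton scene")
quad(c,f([(185,312),(252,302),(262,364),(195,378)],5.5,(170,250)),.064,"tin scene")
E
```

```text
carton side [ 0.4386 -0.1625  0.06  ] [np.float64(0.0805), np.float64(0.0602), np.float64(0.0815), np.float64(0.0608)] [np.float64(-20.3), np.float64(-110.0), np.float64(160.1), np.float64(69.1)]
tin side [ 0.497  -0.3681  0.064 ] [np.float64(0.0546), np.float64(0.0358), np.float64(0.0535), np.float64(0.0372)] [np.float64(-21.7), np.float64(-114.9), np.float64(159.8), np.float64(67.1)]
carton scene [ 0.4405 -0.1646  0.06  ] [np.float64(0.0625), np.float64(0.0825), np.float64(0.0638), np.float64(0.083)] [np.float64(66.0), np.float64(-21.5), np.float64(-113.5), np.float64(157.6)]
tin scene [ 0.5002 -0.3719  0.064 ] [np.float64(0.0361), np.float64(0.0534), np.float64(0.0355), np.float64(0.0565)] [np.float64(65.6), np.float64(-22.7), np.float64(-109.5), np.float64(158.0)]
```

{"api": "servo_tool", "payload": {
  "targets": [
    [[0, 0, 0.18], [-5, -3, 0], 8.8],
    [[0, 0, 0.36], [-10, -6, -1], 8.8],
    [[0, 0, 0.54], [-14, -10, -2], 8.8],
    [[0, 0, 0.72], [-19, -13, -3], 8.8],
    [[0, 0, 0.9], [-22, -15.5, -4], 8.8]
  ]
}}

```text
time: 0.78
eef_pos: [0.452, -0.1556, 0.2159]
eef_rot: [-1.025, -2.968, 0.003]
ft_force: [-0.2, 0.0, 0.5]
width: 0.0882
```

{"api": "servo_tool", "payload": {
  "targets": [
    [[0, 0, 0.16], [-1.5, -1, -0.5], 8.8],
    [[0, 0, 0.3], [-1.7, -1.2, -1], 8.8],
    [[0, 0, 0.3], [-1.7, -1.2, -1], 8.8],
    [[0, 0, 0.3], [-1.7, -1.2, -1], 8.8]
  ]
}}

```text
time: 1.27
eef_pos: [0.4352, -0.1675, 0.2061]
eef_rot: [-0.574, -3.088, 0.003]
ft_force: [0.8, 0.1, 1.2]
width: 0.0881
```

```bash
cat > snap.py <<'E'
import sys,pickle,cv2
from workcell import readout, vision
s=readout.sense()
print(s["time"],s["eef_pos"].round(4),s["eef_rot"].round(4),s["qpos"].round(3),s["ft_force"].round(2),s["width"])
for a in sys.argv[1:]:
    n=a.rstrip("0123456789"); c=vision.camera(n); pickle.dump(c,open(f"pics/{a}.pkl","wb")); cv2.imwrite(f"pics/{a}.png",c["image"][:,:,::-1])
E
python3 snap.py wrist1 scene1 side1
python3 - <<'E'
import cv2
c=cv2.imread("pics/scene1.png"); cv2.imwrite("pics/s1.png",cv2.resize(c[155:305,300:450],None,fx=4,fy=4,interpolation=cv2.INTER_CUBIC))
E
```

```text
1.275 [ 0.4352 -0.1675  0.2061] [-0.5739 -3.0876  0.0031] [-4.190e-01 -9.700e-02  2.092e+00 -2.000e-03  1.148e+00 -1.622e+00] [0.77 0.13 1.22] 0.08814907831785739
```

View pics/wrist1.png

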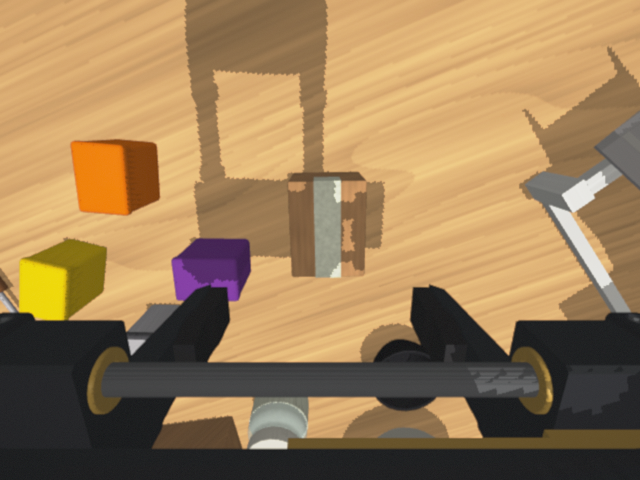

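View pics/s1.png

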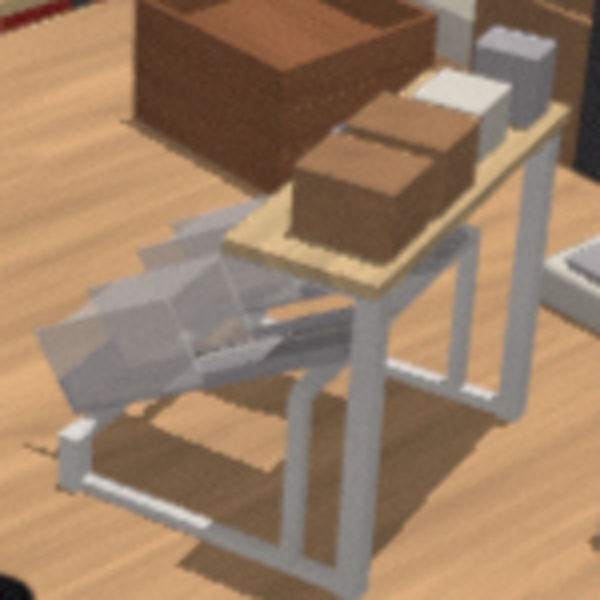

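View pics/side1.png

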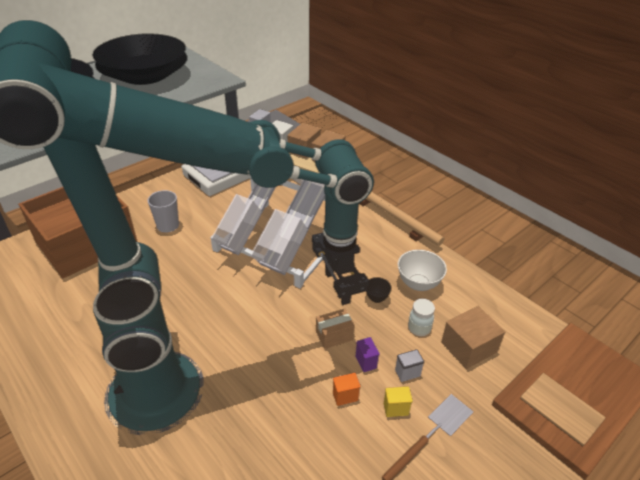

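Run:
```python
from h import *
c=pickle.load(open("pics/wrist1.pkl","rb"))
print((-c["R"].T@c["t"]).round(4), proj(c,np.array([.4352,-.1675,.06])))
P=[(289,181),(366,180),(366,276),(292,277)]
X=np.array([onz(c,p,.06) for p in P]);print(X.round(4),X.mean(0).round(4))
for i in range(4):
    d=X[(i+1)%4]-X[i];print(np.linalg.norm(d).round(4),np.degrees(np.arctan2(d[1],d[0])).round(1))
im=cv2.imread("pics/wrist1.png");cv2.imwrite("pics/w1.png",cv2.resize(im[150:300,250:400],None,fx=4,fy=4,interpolation=cv2.INTER_CUBIC))
```

```text
[ 0.3585 -0.1376  0.3324] [320.10396827 230.19568216]
[[ 0.3879 -0.1759  0.06  ]
 [ 0.4093 -0.1182  0.06  ]
 [ 0.4887 -0.1451  0.06  ]
 [ 0.4663 -0.2059  0.06  ]] [ 0.4381 -0.1613  0.06  ]
0.0615 69.6
0.0838 -18.7
0.0648 -110.2
0.0839 159.0
```

View pics/w1.png

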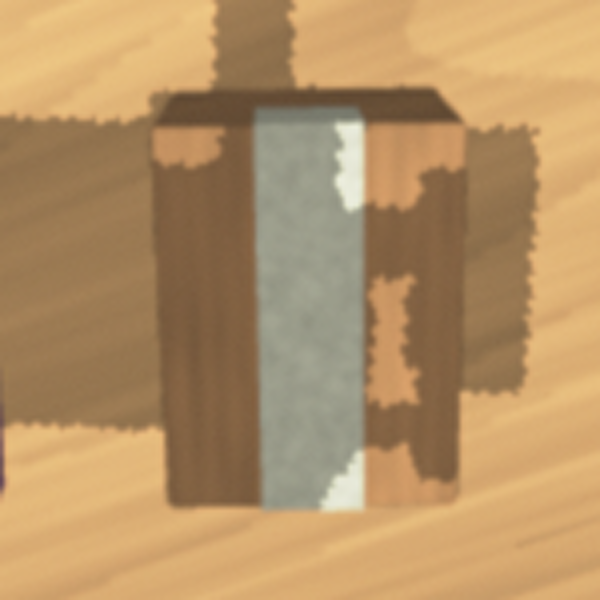

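Run:
```python
from h import *
s=pickle.load(open("pics/side0.pkl","rb"))
C=np.array([.4385,-.162]);a=np.radians(-20.5);u=np.array([np.cos(a),np.sin(a)]);v=np.array([-u[1],u[0]])
for z,P in ((.064,[(283,208),(352,187),(397,268),(330,290)]),(0,[(325,360),(385,345)])):
  for p in P:
    X=onz(s,(p[0]/5+299.6,p[1]/5+299.6),z)[:2]; print(z,X.round(4),"along",((X-C)@u*1000).round(1),"across",((X-C)@v*1000).round(1))
```

```text
0.064 [ 0.4332 -0.2462] along 24.5 across -80.7
0.064 [ 0.4687 -0.2595] along 62.4 across -80.8
0.064 [ 0.4497 -0.3088] along 61.9 across -133.6
0.064 [ 0.4157 -0.2965] along 25.7 across -133.9
0 [ 0.4206 -0.2946] along 29.7 across -130.4
0 [ 0.4499 -0.3081] along 61.8 across -132.9
```

{"api": "servo_tool", "payload": {
  "targets": [
    [[0, 0, 0.01], [0.3, 0.55, -4], 8.8],
    [[0, 0, 0.01], [0.3, 0.55, -9], 8.8],
    [[0, 0, 0.01], [0.3, 0.55, -13], 8.8],
    [[0, 0, 0.01], [0.3, 0.55, -16.4], 8.8],
    [[0, 0, 0.01], [0.3, 0.55, -16.4], 8.8]
  ]
}}

```text
time: 2.05
eef_pos: [0.4362, -0.1607, 0.0397]
eef_rot: [-0.555, -3.085, 0.001]
ft_force: [-0.2, -0.9, 0.4]
width: 0.0882
```

{"api": "servo_tool", "payload": {
  "force": 18,
  "targets": [
    [[0, 0, 0], [0, 0, 0], 5],
    [[0, 0, 0], [0, 0, 0], 5],
    [[0, 0, 0], [0, 0, 0], 5],
    [[0, 0, 0], [0, 0, 0], 5]
  ]
}}

```text
time: 2.55
eef_pos: [0.4374, -0.1613, 0.0412]
eef_rot: [-0.555, -3.088, 0.002]
ft_force: [-0.6, 0.0, 5.7]
width: 0.064
```

Run:
```python
import cv2
s=cv2.imread("pics/side0.png"); c=cv2.imread("pics/scene1.png")
cv2.imwrite("pics/b1.png",cv2.resize(s[160:285,210:340],None,fx=6,fy=4.8*1.0,interpolation=cv2.INTER_CUBIC) if 0 else cv2.resize(s[190:285,205:330],None,fx=6,fy=6,interpolation=cv2.INTER_CUBIC))
cv2.imwrite("pics/b2.png",cv2.resize(s[125:215,230:360],None,fx=6,fy=6,interpolation=cv2.INTER_CUBIC))
cv2.imwrite("pics/b3.png",cv2.resize(c[195:295,300:430],None,fx=6,fy=6,interpolation=cv2.INTER_CUBIC))
```

```text
(no output)
```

View pics/b1.png

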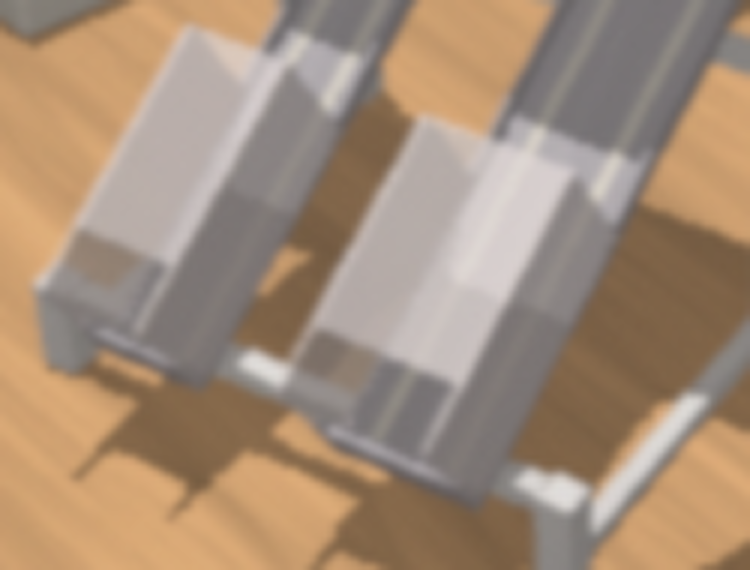

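View pics/b2.png

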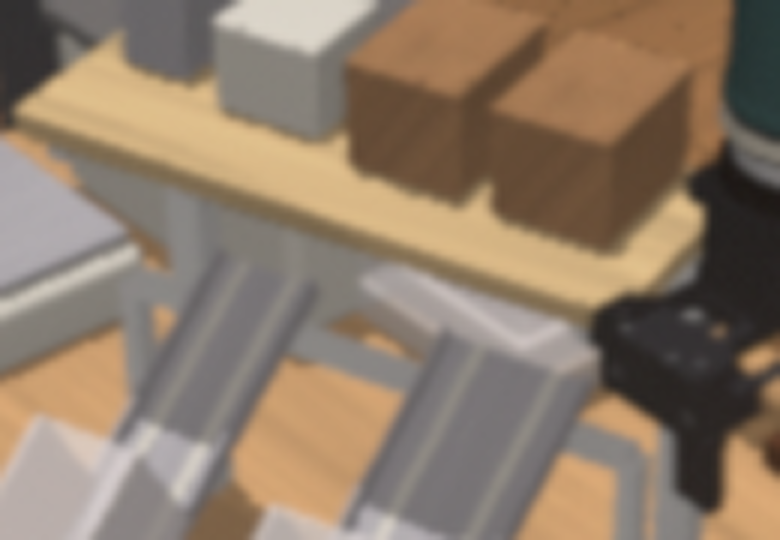

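View pics/b3.png

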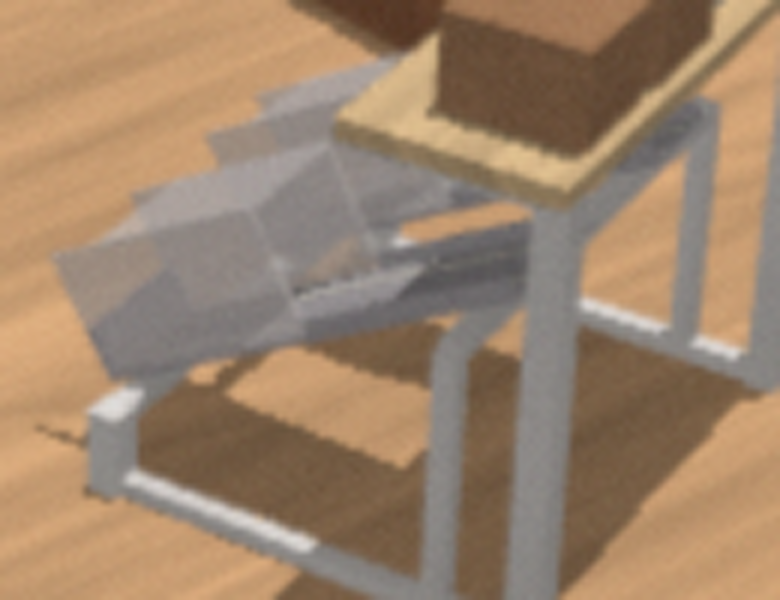

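Run:
```python
from h import *
s=pickle.load(open("pics/side0.pkl","rb"));c=pickle.load(open("pics/scene1.pkl","rb"))
S=lambda x,y:(x/6+205-.42,y/6+190-.42)
B=lambda x,y:(x/6+230-.42,y/6+125-.42)
C=lambda x,y:(x/6+300-.42,y/6+195-.42)
pts={"UR":(S(575,178),C(250,208)),"UL":(S(425,118),C(330,148)),"LR":(S(455,385),C(55,255)),"LL":(S(308,330),C(135,195)),"shelfFR_top":(B(610,310),C(337,125)),
"footpost":(S(585,490),C(142,397))}
X={}
for k,(a,b) in pts.items():
    X[k],r=tri([(s,a),(c,b)]);print(k,X[k].round(4),np.round(r,4))
def d(a,b):
    v=X[b]-X[a];n=np.linalg.norm(v);print(a,b,"len",n.round(4),"yaw",np.degrees(np.arctan2(v[1],v[0])).round(1),"pitch",np.degrees(np.arcsin(v[2]/n)).round(1))
d("LR","UR");d("LL","UL");d("UR","UL");d("LR","LL")
M=np.mean([X[k] for k in("UR","UL","LR","LL")],0);print(M)
```

```text
UR [0.5389 0.0943 0.1888] [0.0002 0.0002]
UL [0.5137 0.1736 0.1873] [0.0018 0.0018]
LR [0.4364 0.0481 0.1375] [0.0118 0.0118]
LL [0.4099 0.1241 0.1349] [0.0113 0.0113]
shelfFR_top [0.6349 0.0732 0.2964] [0.005 0.005]
footpost [0.4984 0.0455 0.0573] [0.0078 0.0078]
LR UR len 0.1237 yaw 24.3 pitch 24.5
LL UL len 0.1264 yaw 25.5 pitch 24.5
UR UL len 0.0832 yaw 107.6 pitch -1.0
LR LL len 0.0806 yaw 109.2 pitch -1.8
[0.47472955 0.11000583 0.16213452]
```

Run:
```python
from h import *
s=pickle.load(open("pics/side0.pkl","rb"));c=pickle.load(open("pics/scene1.pkl","rb"))
UR=np.array([.5389,.0943,.1888]);UL=np.array([.5137,.1736,.1873])
for yaw in(17,18.5,20):
    a=np.radians(yaw);u=np.array([np.cos(a),np.sin(a),0]);t=np.cos(np.pi/6)*u+[0,0,.5]
    for P in(UR,UL):
        L=P-.115*t
        print(yaw,L.round(4),"side",((proj(s,L)-[204.58,189.58])*6).round(0),"scene",((proj(c,L)-[299.58,194.58])*6).round(0))
```

```text
17 [0.4437 0.0652 0.1313] side [457. 391.] scene [100. 243.]
17 [0.4185 0.1445 0.1298] side [308. 330.] scene [183. 181.]
18.5 [0.4445 0.0627 0.1313] side [461. 393.] scene [ 98. 245.]
18.5 [0.4193 0.142  0.1298] side [313. 332.] scene [181. 183.]
20 [0.4453 0.0602 0.1313] side [466. 395.] scene [ 95. 247.]
20 [0.4201 0.1395 0.1298] side [318. 333.] scene [178. 185.]
```

Run:
```python
from h import *
s=pickle.load(open("pics/side0.pkl","rb"))
S=lambda x,y:(x/6+204.58,y/6+189.58)
Z=.188
P=[onz(s,S(*p),Z) for p in((575,178),(425,118),(290,68),(190,28))]
for p in P: print(p.round(4))
w=(P[0]+P[1])/2;n=(P[2]+P[3])/2;v=n-w
print(w,n,np.linalg.norm(v),np.degrees(np.arctan2(v[1],v[0])))
v=P[3]-P[0];print(np.degrees(np.arctan2(v[1],v[0])),[np.linalg.norm(P[i]-P[i+1]).round(4) for i in range(3)])
a=np.radians(18);u=np.array([np.cos(a),np.sin(a),0]);t=np.cos(np.pi/6)*u+[0,0,.5];nn=-.5*u+np.array([0,0,np.cos(np.pi/6)])
for q in(w,n):
    o=q-.079*nn-.145*t; print("origin",o.round(4),"load",(o+.205*t).round(4))
    # lip base check, lane top end
    for y in(-.039,.039):
        e=np.array([-u[1],u[0],0])*y
        print(((proj(s,o+e)-[204.58,189.58])*6).round(),((proj(s,o+e+.03*nn)-[204.58,189.58])*6).round(),"top",((proj(s,o+.285*t+e)-[229.58,124.58])*6).round())
```

```text
[0.5395 0.0947 0.188 ]
[0.5142 0.1755 0.188 ]
[0.4887 0.2486 0.188 ]
[0.4706 0.3064 0.188 ]
[0.52685078 0.13510462 0.188     ] [0.47969119 0.27749643 0.188     ] 0.14999818036684867 108.32466301012403
108.00542827416969 [np.float64(0.0846), np.float64(0.0774), np.float64(0.0606)]
origin [0.445  0.1085 0.0471] load [0.6138 0.1634 0.1496]
[476. 502.] [457. 481.] top [591. 389.]
[341. 442.] [320. 422.] top [457. 342.]
origin [0.3978 0.2509 0.0471] load [0.5667 0.3058 0.1496]
[221. 391.] [198. 370.] top [337. 300.]
[ 95. 336.] [ 71. 314.] top [213. 255.]
```

```bash
cat >> h.py <<'E'
YAW=18.2
def rack(yaw=YAW):
    a=np.radians(yaw);u=np.array([np.cos(a),np.sin(a),0]);t=np.cos(np.pi/6)*u+np.array([0,0,.5]);n=-.5*u+np.array([0,0,np.cos(np.pi/6)]);v=np.array([-u[1],u[0],0])
    return u,v,t,n
def plan(P,yaw=YAW):
    from workcell import readout
    s=readout.sense();u,v,t,n=rack(yaw)
    Rt=np.column_stack([-t,v,-n]);Rn=Rot.from_rotvec(s["eef_rot"]).as_matrix()
    print("t",s["time"],"now",s["eef_pos"].round(4),"rotvec",Rot.from_matrix(Rt@Rn.T).as_rotvec().round(4),"shift cm",((P-s["eef_pos"])*100).round(2),"target",P.round(4))
WL=np.array([.6138,.1634,.1496]);NL=np.array([.5667,.3058,.1496])
E
python3 - <<'E'
from h import *
u,v,t,n=rack()
plan(WL+.045*n+.16*n)
E
```

```text
t 2.55 now [ 0.4374 -0.1613  0.0412] rotvec [-0.0082 -0.5377  0.6582] shift cm [ 7.9  29.26 28.59] target [0.5164 0.1314 0.3271]
```

{"api": "servo_tool", "payload": {
  "targets": [
    [[0, 0, 0], [0, 0, 3], 5],
    [[0, 0, 0], [0, 0, 8], 5],
    [[0, 0, 0], [0, 0, 13], 5],
    [[0, 0, 0.1], [0, 2, 18], 5],
    [[0, 0, 0.2], [0.5, 5, 22], 5]
  ]
}}

```text
time: 3.18
eef_pos: [0.442, -0.1112, 0.2631]
eef_rot: [-0.242, -3.129, 0.003]
ft_force: [1.1, 0.2, -3.7]
width: 0.0637
```

```bash
python3 snap.py wrist2
python3 - <<'E'
from h import *
u,v,t,n=rack()
plan(WL+.045*n+.17*n)
E
```

```text
3.175 [ 0.442  -0.1112  0.2631] [-0.2424 -3.129   0.0033] [-0.299 -0.163  2.041 -0.003  1.266 -1.714] [ 1.08  0.22 -3.73] 0.06373510572610189
t 3.225 now [ 0.4451 -0.1086  0.2688] rotvec [ 0.0436 -0.5213  0.4572] shift cm [ 6.66 23.85  6.7 ] target [0.5117 0.1298 0.3358]
```

View pics/wrist2.png

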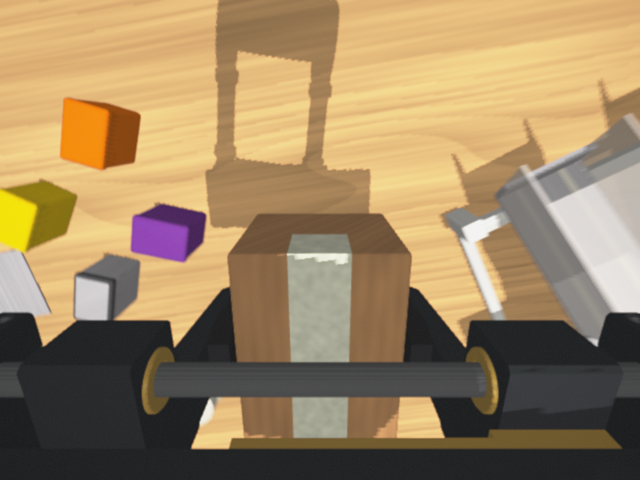

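{"api": "servo_tool", "payload": {
  "targets": [
    [[0.01, -0.1, 0.09], [1, 5, 2], 5],
    [[0.02, -0.21, 0.18], [2.6, 10, 4], 5],
    [[0.03, -0.31, 0.27], [4, 14.5, 6], 5],
    [[0.03, -0.42, 0.37], [5.3, 19.5, 6.7], 5],
    [[0.04, -0.52, 0.457], [6.6, 23.8, 6.7], 5]
  ]
}}

```text
time: 3.85
eef_pos: [0.5106, 0.1311, 0.336]
eef_rot: [-0.419, 2.587, 0.107]
ft_force: [0.8, 0.0, -4.0]
width: 0.0635
```

{"api": "servo_tool", "payload": {
  "targets": [
    [[0, 0, 0], [0, 0, 0], 5],
    [[0, 0, 0], [0, 0, 0], 5]
  ]
}}

```text
time: 4.1
eef_pos: [0.5096, 0.1308, 0.3348]
eef_rot: [-0.419, 2.589, 0.107]
ft_force: [-0.3, 0.0, -2.6]
width: 0.0638
```

```bash
python3 snap.py wrist3 side3 scene3
python3 - <<'E'
from h import *
u,v,t,n=rack()
plan(WL+.045*n+.17*n)
im=cv2.imread("pics/side3.png");cv2.imwrite("pics/s3.png",cv2.resize(im[100:290,190:390],None,fx=3.1,fy=3.1,interpolation=cv2.INTER_CUBIC))
E
```

```text
4.1 [0.5096 0.1308 0.3348] [-0.4194  2.5894  0.1067] [ 0.156 -0.378  2.15   0.104  0.855 -1.783] [-0.35  0.03 -2.61] 0.06378420098296869
t 4.25 now [0.5107 0.1302 0.3359] rotvec [ 0.0036  0.0021 -0.0008] shift cm [ 0.1  -0.03 -0.01] target [0.5117 0.1298 0.3358]
```

View pics/wrist3.png

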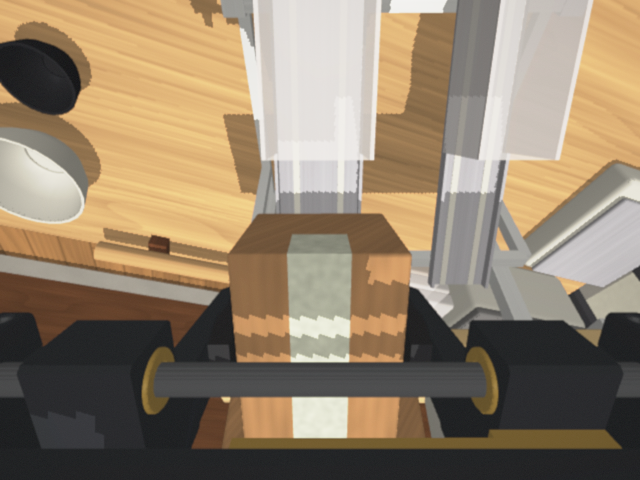

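View pics/s3.png

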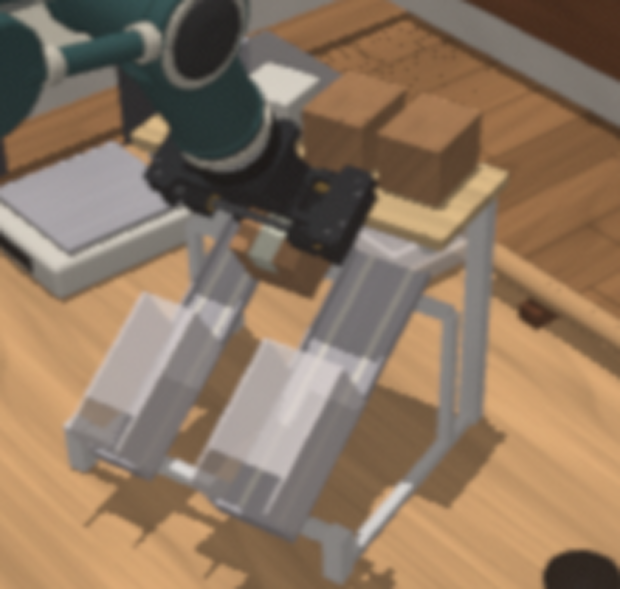

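Run:
```python
from h import *
u,v,t,n=rack()
c=pickle.load(open("pics/wrist3.pkl","rb"))
o=WL-.205*t
for nm,P in (("roofL",o+.145*t+.079*n+.042*v),("roofR",o+.145*t+.079*n-.042*v),("surfL",o+.165*t+.039*v),("surfR",o+.165*t-.039*v),("load",WL)):
    print(nm,proj(c,P).round(1))
oN=NL-.205*t
for y in(.03,-.03): print("nroof",proj(c,oN+.145*t+.079*n+y*v).round(1))
im=cv2.imread("pics/wrist3.png");cv2.imwrite("pics/w3.png",cv2.resize(im[100:290,235:395],None,fx=3.1,fy=3.1,interpolation=cv2.INTER_CUBIC));cv2.imwrite("pics/w3b.png",cv2.resize(im[60:300,400:600],None,fx=2.5,fy=2.5,interpolation=cv2.INTER_CUBIC))
```

```text
roofL [372.9 160.6]
roofR [262.  160.2]
surfL [357.3 173.7]
surfR [279.1 173.4]
load [318.1 212.6]
nroof [555.7 161. ]
nroof [476.2 160.7]
```

View pics/w3.png

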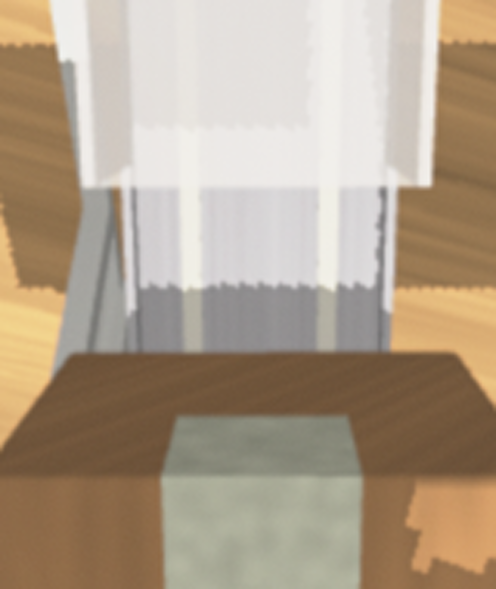

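View pics/w3b.png

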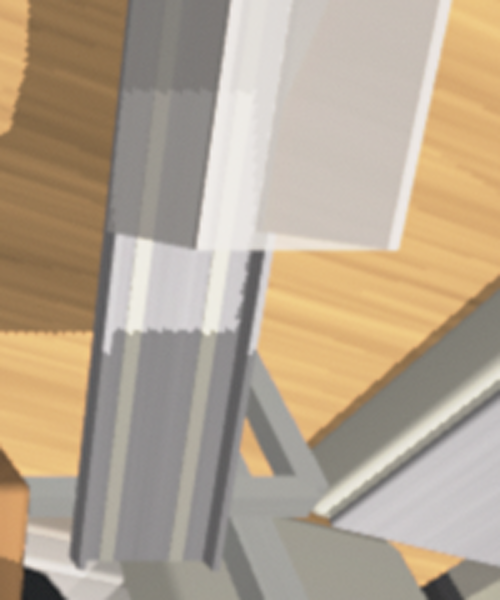

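Run:
```python
from h import *
u,v,t,n=rack()
plan(WL+.046*n)
```

```text
t 4.25 now [0.5107 0.1302 0.3359] rotvec [ 0.0036  0.0021 -0.0008] shift cm [  8.12   2.61 -14.65] target [0.592  0.1562 0.1894]
```

{"api": "servo_tool", "payload": {
  "targets": [
    [[0.004, 0.002, 0], [1.66, 0.53, -3], 5],
    [[0.004, 0.002, 0], [3.6, 1.16, -6.5], 5],
    [[0.004, 0.002, 0], [5.54, 1.78, -10], 5],
    [[0.004, 0.002, 0], [7.2, 2.31, -13], 5],
    [[0.004, 0.002, 0], [8.1, 2.6, -14.6], 5]
  ]
}}

```text
time: 4.88
eef_pos: [0.5918, 0.155, 0.1873]
eef_rot: [-0.413, 2.593, 0.111]
ft_force: [-2.6, -1.6, 1.6]
width: 0.0638
```

{"api": "servo_tool", "payload": {
  "targets": [
    [[0, 0, 0], [0, 0, 0], 5],
    [[0, 0, 0], [0, 0, 0], 5]
  ]
}}

```text
time: 5.12
eef_pos: [0.592, 0.1542, 0.1874]
eef_rot: [-0.412, 2.594, 0.111]
ft_force: [1.2, -0.5, -3.3]
width: 0.064
```

```bash
python3 snap.py wrist4 side4 scene4
python3 - <<'E'
from h import *
u,v,t,n=rack()
plan(WL+.044*n)
im=cv2.imread("pics/scene4.png");a=cv2.resize(im[155:305,300:450],None,fx=4,fy=4,interpolation=cv2.INTER_CUBIC)
cv2.imwrite("pics/s4.png",a)
im=cv2.imread("pics/side4.png");cv2.imwrite("pics/s4b.png",cv2.resize(im[120:290,190:370],None,fx=3.5,fy=3.5,interpolation=cv2.INTER_CUBIC))
E
```

```text
5.125 [0.592  0.1542 0.1874] [-0.412   2.5939  0.1107] [ 0.178 -0.059  2.179  0.141  0.511 -1.813] [ 1.24 -0.5  -3.31] 0.06400871922379203
t 5.275 now [0.5921 0.1547 0.1884] rotvec [ 0.0001 -0.0022  0.0017] shift cm [ 0.08  0.19 -0.07] target [0.5929 0.1565 0.1877]
```

View pics/wrist4.png

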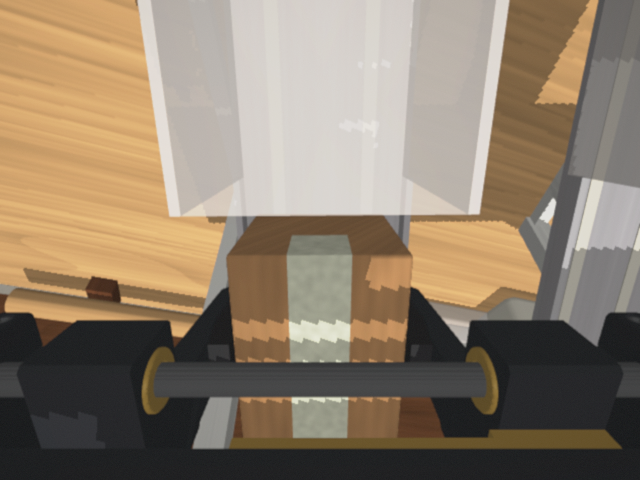

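View pics/s4.png

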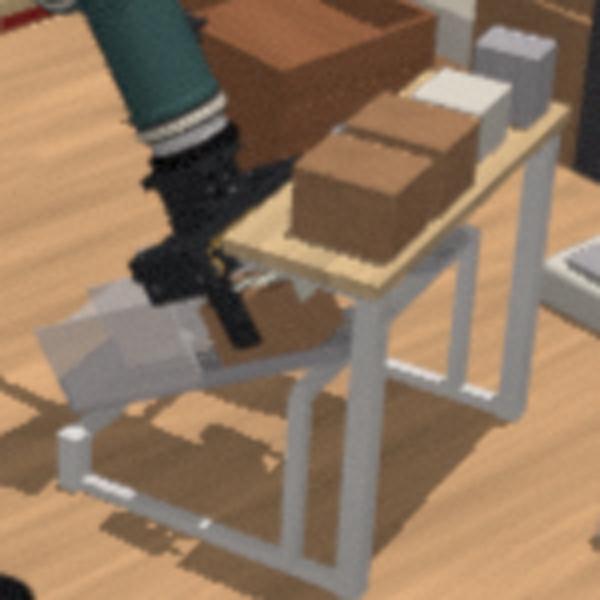

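View pics/s4b.png

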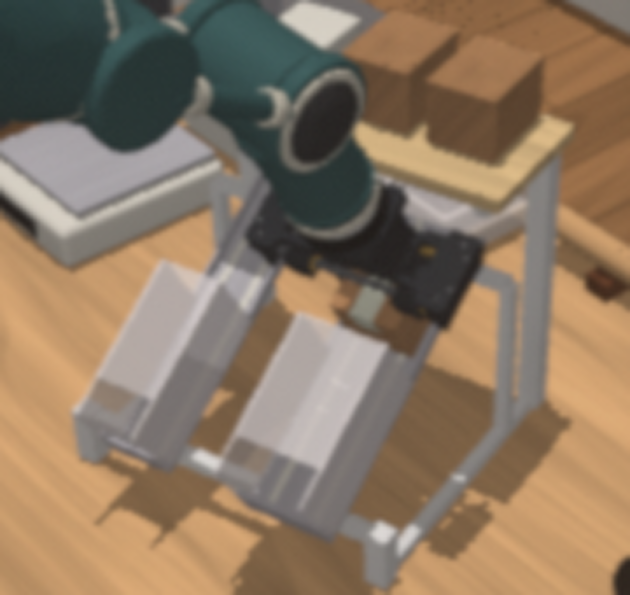

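{"api": "servo_tool", "payload": {
  "targets": [
    [[0, 0, 0], [0.06, 0.18, -0.05], 5],
    [[0, 0, 0], [0.06, 0.18, -0.05], 5]
  ]
}}

```text
time: 5.52
eef_pos: [0.5928, 0.1566, 0.1885]
eef_rot: [-0.413, 2.591, 0.111]
ft_force: [0.8, 0.4, -3.0]
width: 0.0638
```

{"api": "servo_tool", "payload": {
  "targets": [
    [[0, 0, 0], [0.1, 0.03, -0.17], 5],
    [[0, 0, 0], [0.1, 0.03, -0.17], 5]
  ]
}}

```text
time: 5.78
eef_pos: [0.5939, 0.157, 0.1872]
eef_rot: [-0.413, 2.59, 0.111]
ft_force: [-2.9, -1.6, -0.3]
width: 0.0642
```

{"api": "servo_tool", "payload": {
  "targets": [
    [[0, 0, 0], [0, 0, 0], 8.8],
    [[0, 0, 0], [0, 0, 0], 8.8],
    [[0, 0, 0], [0, 0, 0], 8.8],
    [[0, 0, 0], [0, 0, 0], 8.8],
    [[0, 0, 0], [0, 0, 0], 8.8]
  ]
}}

```text
time: 6.4
eef_pos: [0.5939, 0.157, 0.1872]
eef_rot: [-0.413, 2.59, 0.111]
ft_force: [-0.1, -0.3, 0.4]
width: 0.088
```

```bash
python3 snap.py wrist5 side5
python3 - <<'E'
from h import *
u,v,t,n=rack()
plan(WL+.044*n)
im=cv2.imread("pics/side5.png");cv2.imwrite("pics/s5b.png",cv2.resize(im[120:290,190:370],None,fx=3.5,fy=3.5,interpolation=cv2.INTER_CUBIC))
E
```

```text
6.4 [0.5939 0.157  0.1872] [-0.4129  2.5904  0.1111] [ 0.183 -0.055  2.176  0.138  0.505 -1.808] [-0.11 -0.33  0.38] 0.0880420021271088
t 6.5 now [0.5939 0.1571 0.1872] rotvec [-0.0002 -0.0009  0.0013] shift cm [-0.1  -0.05  0.05] target [0.5929 0.1565 0.1877]
```

View pics/wrist5.png

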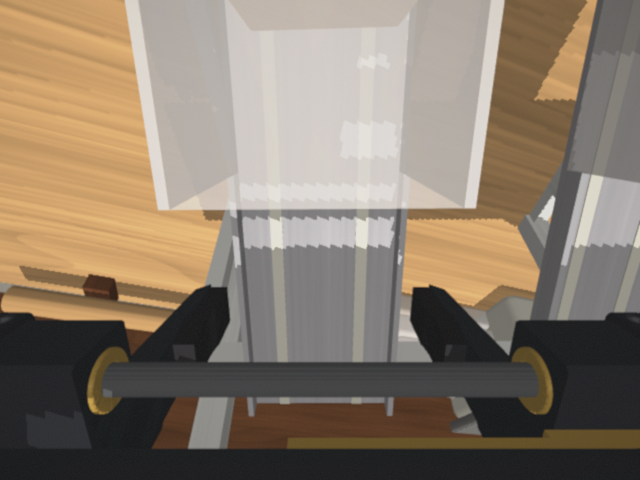

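View pics/s5b.png

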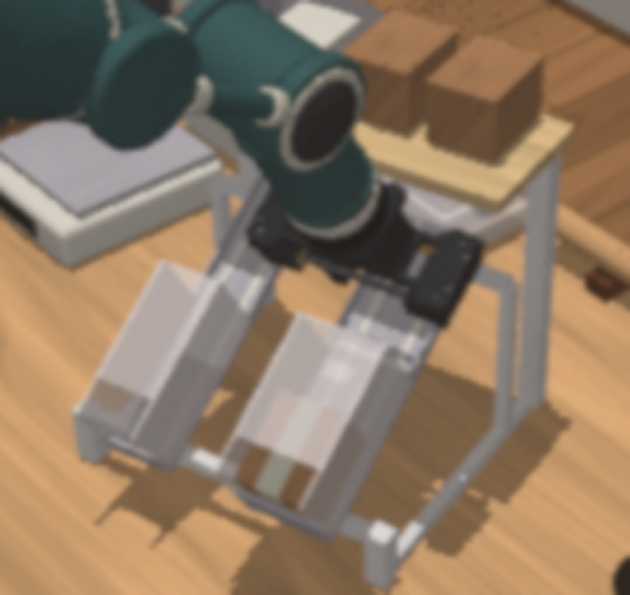

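{"api": "servo_tool", "payload": {
  "targets": [
    [[0, 0, 0], [-1.7, -0.55, 3], 8.8],
    [[0, 0, 0], [-3.6, -1.2, 6.5], 8.8],
    [[0, 0, 0], [-5.5, -1.8, 10], 8.8],
    [[0, 0, 0], [-7.2, -2.35, 13], 8.8],
    [[0, 0, 0], [-8.9, -2.9, 16], 8.8]
  ]
}}

```text
time: 7.12
eef_pos: [0.5042, 0.1278, 0.3484]
eef_rot: [-0.413, 2.59, 0.111]
ft_force: [0.3, 0.4, 0.3]
width: 0.0882
```

Run:
```python
from h import *
from workcell import readout
s=readout.sense();print(s["time"],s["eef_pos"])
T=np.array([.4985,-.3695,.2]);a=np.radians(68.5)
y=np.array([np.cos(a),np.sin(a),0]);z=np.array([0,0,-1.]);x=np.cross(y,z)
Rn=Rot.from_rotvec(s["eef_rot"]).as_matrix()
print(Rot.from_matrix(np.column_stack([x,y,z])@Rn.T).as_rotvec().round(3),((T-s["eef_pos"])*100).round(2))
```

```text
7.125 [0.50419899 0.12783897 0.34837555]
[ 0.015  0.534 -0.675] [ -0.57 -49.73 -14.84]
```

{"api": "servo_tool", "payload": {
  "targets": [
    [[0, 0.06, -0.08], [-1.5, -5, 0], 8.8],
    [[0, 0.12, -0.15], [-3, -11, 0], 8.8],
    [[0, 0.18, -0.23], [-3, -17, -1], 8.8],
    [[0.01, 0.24, -0.3], [-3, -23, -2], 8.8],
    [[0.01, 0.3, -0.38], [-3, -28, -4], 8.8]
  ]
}}

```text
time: 7.75
eef_pos: [0.4745, -0.1549, 0.3095]
eef_rot: [0.121, 2.907, 0.053]
ft_force: [0.5, 0.5, 0.4]
width: 0.0881
```

{"api": "servo_tool", "payload": {
  "targets": [
    [[0, 0.06, -0.07], [0.5, -6, -2], 8.8],
    [[0, 0.12, -0.15], [1, -11, -5], 8.8],
    [[0, 0.18, -0.22], [1.5, -16, -8], 8.8],
    [[0, 0.23, -0.3], [2, -21, -10.8], 8.8],
    [[0, 0.23, -0.3], [2.4, -21.7, -10.8], 8.8]
  ]
}}

```text
time: 8.38
eef_pos: [0.4974, -0.3735, 0.1971]
eef_rot: [-0.602, -3.083, 0.009]
ft_force: [0.4, 0.9, -0.7]
width: 0.088
```

```bash
python3 snap.py wrist6 side6
python3 - <<'E'
from h import *
from workcell import readout
s=readout.sense();print(s["time"],s["eef_pos"])
T=np.array([.4985,-.3695,.2]);a=np.radians(68.5)
y=np.array([np.cos(a),np.sin(a),0]);z=np.array([0,0,-1.]);x=np.cross(y,z)
Rn=Rot.from_rotvec(s["eef_rot"]).as_matrix()
print(Rot.from_matrix(np.column_stack([x,y,z])@Rn.T).as_rotvec().round(3),((T-s["eef_pos"])*100).round(2))
im=cv2.imread("pics/wrist6.png");cv2.imwrite("pics/w6.png",cv2.resize(im[150:300,240:400],None,fx=4,fy=4,interpolation=cv2.INTER_CUBIC))
im=cv2.imread("pics/side6.png");cv2.imwrite("pics/s6b.png",cv2.resize(im[150:290,200:340],None,fx=4,fy=4,interpolation=cv2.INTER_CUBIC))
E
```

```text
8.375 [ 0.4974 -0.3735  0.1971] [-0.6021 -3.0827  0.0088] [-0.681  0.208  1.788 -0.006  1.144 -1.864] [ 0.36  0.92 -0.72] 0.08800109003100996
8.475 [ 0.49864928 -0.37240029  0.20075854]
[0.008 0.003 0.008] [-0.01  0.29 -0.08]
```

View pics/wrist6.png

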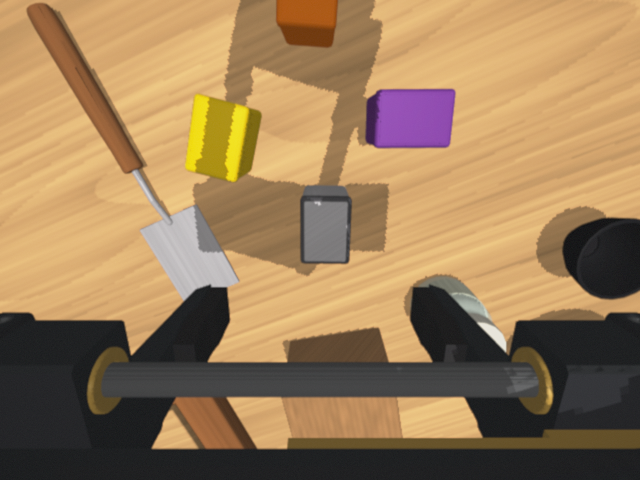

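View pics/w6.png

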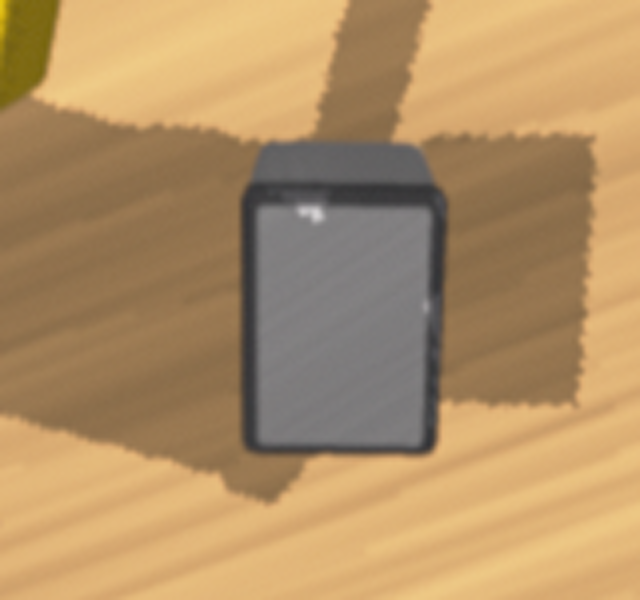

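View pics/s6b.png

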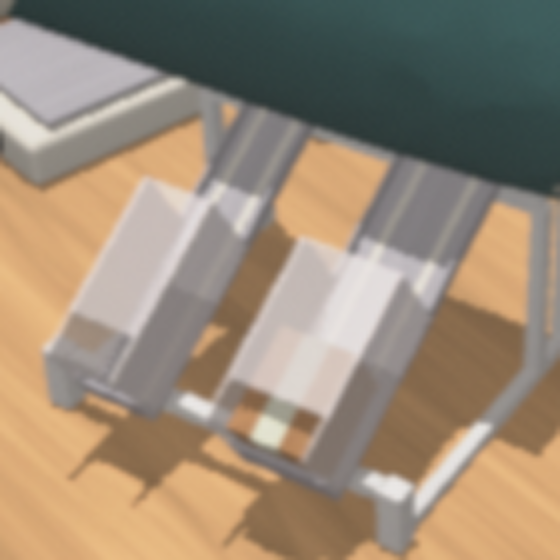

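Run:
```python
from h import *
c=pickle.load(open("pics/wrist6.pkl","rb"))
P=[(x/4+239.6,y/4+149.6) for x,y in((242,183),(445,183),(437,452),(243,452))]
X=np.array([onz(c,p,.064) for p in P]);C=X.mean(0);print(X.round(4),C.round(4))
for i in range(4):
    d=X[(i+1)%4]-X[i];print(np.linalg.norm(d).round(4),np.degrees(np.arctan2(d[1],d[0])).round(1))
a=np.radians(-21.5);u=np.array([np.cos(a),np.sin(a)]);v=np.array([-u[1],u[0]])
s=pickle.load(open("pics/side0.pkl","rb"))
for nm,p,z in(("jar top c",(618/5+299.6,38/5+299.6),.085),("jar bot",(600/5+299.6,180/5+299.6),0),("box",(444,328),.085),("box",(470,308),.085),("box",(503,322),.085),("box",(470,345),.085)):
    q=onz(s,p,z)[:2];print(nm,q.round(4),"along",((q-C[:2])@u).round(4),"across",((q-C[:2])@v).round(4))
```

```text
[[ 0.4618 -0.3761  0.064 ]
 [ 0.4766 -0.3399  0.064 ]
 [ 0.5283 -0.361   0.064 ]
 [ 0.5133 -0.398   0.064 ]] [ 0.495  -0.3688  0.064 ]
0.0391 67.9
0.0559 -22.2
0.0399 -112.0
0.056 157.0
jar top c [ 0.6304 -0.2928] along 0.0981 across 0.1203
jar bot [ 0.6128 -0.3108] along 0.0883 across 0.0971
box [ 0.6165 -0.3722] along 0.1143 across 0.0414
box [ 0.7211 -0.3747] along 0.2125 across 0.0773
box [ 0.7463 -0.4586] along 0.2667 across 0.0085
box [ 0.6226 -0.4473] along 0.1475 across -0.0263
```

{"api": "servo_tool", "payload": {
  "targets": [
    [[0.008, 0.003, 0], [-0.25, 0.35, -3.5], 8.8],
    [[0.008, 0.003, 0], [-0.25, 0.35, -8], 8.8],
    [[0.008, 0.003, 0], [-0.25, 0.35, -12], 8.8],
    [[0.008, 0.003, 0], [-0.25, 0.35, -15.3], 8.8],
    [[0.008, 0.003, 0], [-0.25, 0.35, -15.3], 8.8]
  ]
}}

```text
time: 9.1
eef_pos: [0.4948, -0.3663, 0.0468]
eef_rot: [-0.596, -3.081, -0.004]
ft_force: [0.1, 0.3, 1.5]
width: 0.088
```

{"api": "servo_tool", "payload": {
  "force": 18,
  "targets": [
    [[0, 0, 0], [0, 0, 0], 2.5],
    [[0, 0, 0], [0, 0, 0], 2.5],
    [[0, 0, 0], [0, 0, 0], 2.5],
    [[0, 0, 0], [0, 0, 0], 2.5],
    [[0, 0, 0], [0, 0, 0], 2.5]
  ]
}}

```text
time: 9.72
eef_pos: [0.4949, -0.3668, 0.0471]
eef_rot: [-0.596, -3.082, -0.003]
ft_force: [-0.7, -3.0, 1.0]
width: 0.0404
```

{"api": "servo_tool", "payload": {
  "targets": [
    [[0, 0, 0], [0, 0, 3], 2.5],
    [[0, 0, 0], [0, 0, 8], 2.5],
    [[0, 0, 0], [0, 0, 14], 2.5],
    [[0, 0, 0], [0, 0, 19], 2.5],
    [[0, 0, 0], [-1, 3, 23], 2.5]
  ]
}}

```text
time: 10.35
eef_pos: [0.4853, -0.338, 0.2791]
eef_rot: [-0.599, -3.083, -0.001]
ft_force: [0.1, -0.4, -2.2]
width: 0.0401
```

```bash
python3 snap.py wrist7
python3 - <<'E'
from h import *
u,v,t,n=rack()
plan(NL+.047*n+.17*n)
E
```

```text
10.35 [ 0.4853 -0.338   0.2791] [-5.9930e-01 -3.0832e+00 -7.0000e-04] [-0.651  0.094  1.762  0.     1.285 -1.837] [ 0.14 -0.42 -2.23] 0.04007194810849186
t 10.4 now [ 0.4857 -0.335   0.2849] rotvec [-0.0188 -0.5303  0.6837] shift cm [-2.2  60.69  5.26] target [0.4636 0.2719 0.3375]
```

View pics/wrist7.png

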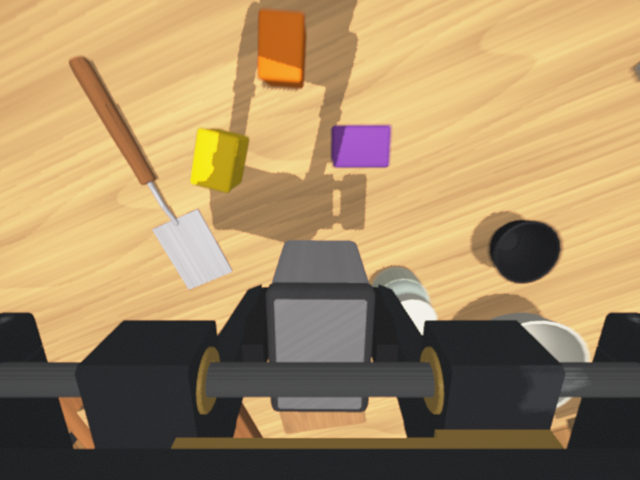

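{"api": "servo_tool", "payload": {
  "targets": [
    [[0, -0.04, 0.06], [-0.2, 5, 1], 2.5],
    [[0, -0.09, 0.12], [-0.4, 11, 2], 2.5],
    [[0, -0.14, 0.18], [-0.6, 17, 3], 2.5],
    [[0, -0.19, 0.25], [-0.8, 23, 4], 2.5],
    [[0, -0.24, 0.31], [-1, 29, 5], 2.5]
  ]
}}

```text
time: 11.02
eef_pos: [0.4746, -0.0432, 0.3341]
eef_rot: [0.101, 2.901, 0.07]
ft_force: [0.4, -0.1, -2.2]
width: 0.0397
```

{"api": "servo_tool", "payload": {
  "targets": [
    [[0, -0.06, 0.08], [-0.2, 6, 0.5], 2.5],
    [[0, -0.12, 0.15], [-0.4, 12, 0.5], 2.5],
    [[0, -0.18, 0.23], [-0.7, 18, 0.5], 2.5],
    [[0, -0.24, 0.3], [-1, 24, 0.5], 2.5],
    [[-0.01, -0.28, 0.36], [-1.2, 29, 0.4], 2.5]
  ]
}}

```text
time: 11.65
eef_pos: [0.461, 0.2484, 0.3367]
eef_rot: [-0.405, 2.604, 0.121]
ft_force: [1.0, -0.9, -2.3]
width: 0.0398
```

Run:
```python
from h import *
u,v,t,n=rack()
plan(NL+.047*n+.17*n)
```

```text
t 11.65 now [0.461  0.2484 0.3367] rotvec [-0.0062 -0.015   0.0062] shift cm [0.26 2.35 0.08] target [0.4636 0.2719 0.3375]
```

{"api": "servo_tool", "payload": {
  "targets": [
    [[-0.006, -0.015, 0.006], [0.26, 2.3, 0.1], 2.5],
    [[-0.006, -0.015, 0.006], [0.26, 2.3, 0.1], 2.5],
    [[-0.006, -0.015, 0.006], [0.26, 2.3, 0.1], 2.5]
  ]
}}

```text
time: 12.02
eef_pos: [0.4631, 0.2707, 0.3366]
eef_rot: [-0.415, 2.592, 0.11]
ft_force: [0.3, -1.3, -2.5]
width: 0.0398
```

```bash
python3 snap.py wrist8
python3 - <<'E'
from h import *
u,v,t,n=rack()
plan(NL+.051*n)
c=pickle.load(open("pics/wrist8.pkl","rb"));o=NL-.205*t
for nm,P in (("roofL",o+.145*t+.079*n+.030*v),("roofR",o+.145*t+.079*n-.030*v),("surfL",o+.165*t+.027*v),("surfR",o+.165*t-.027*v),("load",NL)):
    print(nm,proj(c,P).round(1))
im=cv2.imread("pics/wrist8.png");cv2.imwrite("pics/w8.png",cv2.resize(im[100:300,220:420],None,fx=3,fy=3,interpolation=cv2.INTER_CUBIC))
E
```

```text
12.025 [0.4631 0.2707 0.3366] [-0.4148  2.5916  0.1099] [ 0.552 -0.345  2.124 -0.154  0.859 -1.265] [ 0.26 -1.32 -2.47] 0.03981231059848373
t 12.075 now [0.4635 0.2703 0.3369] rotvec [ 0.0008 -0.0014  0.0013] shift cm [  7.9    2.75 -14.32] target [0.5425 0.2978 0.1938]
roofL [359.8 159.5]
roofR [281.  159.6]
surfL [347.4 172.9]
surfR [293.4 172.9]
load [320.4 211.8]
```

View pics/wrist8.png

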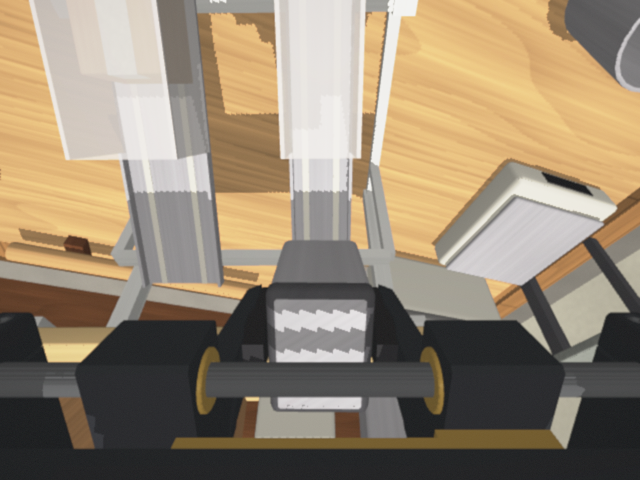

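View pics/w8.png

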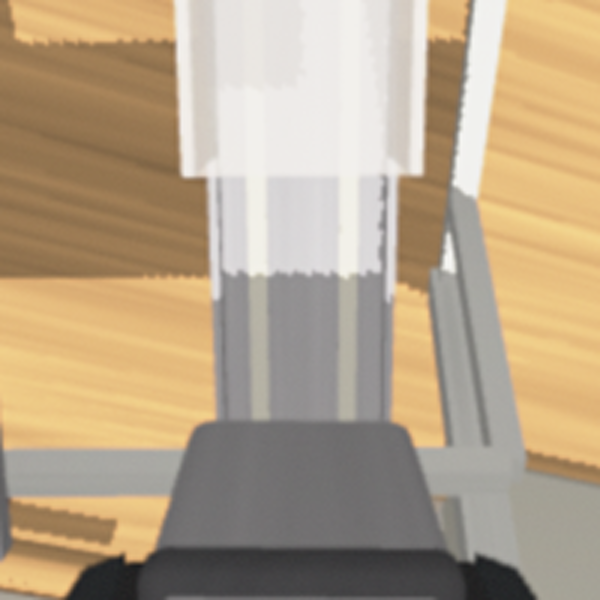

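{"api": "servo_tool", "payload": {
  "targets": [
    [[0, 0, 0], [1.62, 0.6, -3], 2.5],
    [[0, 0, 0], [3.5, 1.25, -6.5], 2.5],
    [[0, 0, 0], [5.45, 1.9, -10], 2.5],
    [[0, 0, 0], [7.1, 2.5, -13], 2.5],
    [[0, 0, 0], [7.7, 2.7, -14], 2.5]
  ]
}}

```text
time: 12.7
eef_pos: [0.5403, 0.2952, 0.1941]
eef_rot: [-0.411, 2.596, 0.107]
ft_force: [-0.7, -1.1, -3.7]
width: 0.0402
```

{"api": "servo_tool", "payload": {
  "targets": [
    [[0, 0, 0], [0, 0, 0], 2.5],
    [[0, 0, 0], [0, 0, 0], 2.5]
  ]
}}

```text
time: 12.95
eef_pos: [0.5408, 0.2949, 0.1955]
eef_rot: [-0.41, 2.595, 0.107]
ft_force: [-0.8, 0.2, -2.4]
width: 0.0397
```

```bash
python3 snap.py wrist9
python3 - <<'E'
from h import *
u,v,t,n=rack()
plan(NL+.049*n)
E
```

```text
12.95 [0.5408 0.2949 0.1955] [-0.4096  2.5946  0.1072] [ 0.51  -0.054  2.157 -0.193  0.536 -1.233] [-0.8   0.17 -2.37] 0.03971474425917102
t 13.0 now [0.5408 0.2952 0.1959] rotvec [ 0.002  -0.0033  0.0043] shift cm [ 0.26  0.29 -0.39] target [0.5434 0.2981 0.192 ]
```

View pics/wrist9.png

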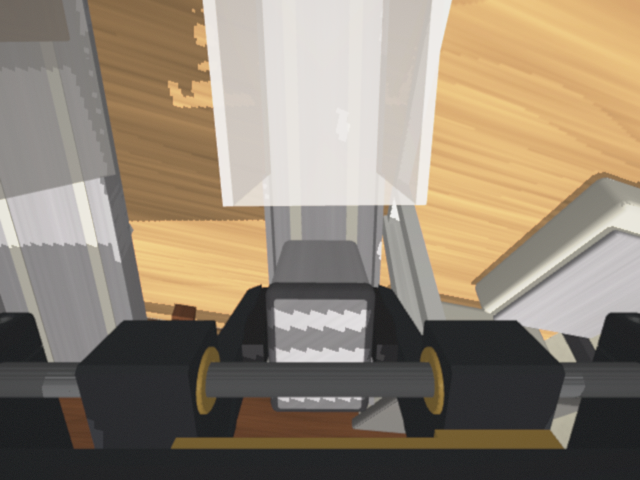

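{"api": "servo_tool", "payload": {
  "targets": [
    [[0.002, -0.003, 0.004], [0.2, 0.28, -0.25], 2.5],
    [[0.002, -0.003, 0.004], [0.2, 0.28, -0.25], 2.5]
  ]
}}

```text
time: 13.25
eef_pos: [0.5431, 0.2984, 0.1944]
eef_rot: [-0.414, 2.588, 0.112]
ft_force: [0.4, 0.5, -3.0]
width: 0.0401
```

{"api": "servo_tool", "payload": {
  "targets": [
    [[0, 0, 0], [0.1, 0.03, -0.17], 2.5],
    [[0, 0, 0], [0.1, 0.03, -0.17], 2.5]
  ]
}}

```text
time: 13.5
eef_pos: [0.5438, 0.2986, 0.194]
eef_rot: [-0.414, 2.588, 0.112]
ft_force: [-7.6, -3.5, 7.3]
width: 0.0401
```

Run:
```python
from h import *
u,v,t,n=rack()
plan(NL+.047*n)
```

```text
t 13.5 now [0.5438 0.2986 0.194 ] rotvec [-0.0006  0.0013  0.0001] shift cm [ 0.06 -0.01 -0.37] target [0.5444 0.2985 0.1903]
```

{"api": "servo_tool", "payload": {
  "targets": [
    [[0, 0, 0], [0, 0, 0], 8.8],
    [[0, 0, 0], [0, 0, 0], 8.8],
    [[0, 0, 0], [0, 0, 0], 8.8],
    [[0, 0, 0], [0, 0, 0], 8.8],
    [[0, 0, 0], [0, 0, 0], 8.8]
  ]
}}

```text
time: 14.12
eef_pos: [0.5438, 0.2986, 0.1939]
eef_rot: [-0.414, 2.588, 0.112]
ft_force: [0.2, -0.7, 0.3]
width: 0.0869
```

```bash
python3 snap.py wrist10 side10
python3 - <<'E'
from h import *
im=cv2.imread("pics/side10.png");cv2.imwrite("pics/s10.png",cv2.resize(im[150:290,190:340],None,fx=4,fy=4,interpolation=cv2.INTER_CUBIC))
E
```

```text
14.125 [0.5438 0.2986 0.1939] [-0.4145  2.5882  0.1115] [ 0.512 -0.045  2.154 -0.195  0.524 -1.233] [ 0.21 -0.68  0.31] 0.08691383252174863
```

View pics/wrist10.png

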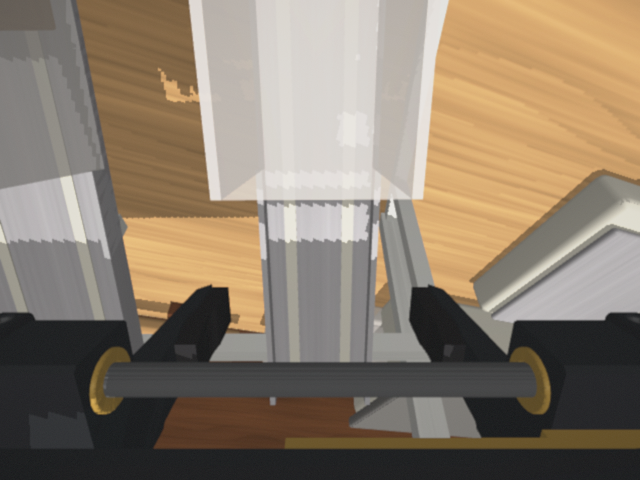

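View pics/s10.png

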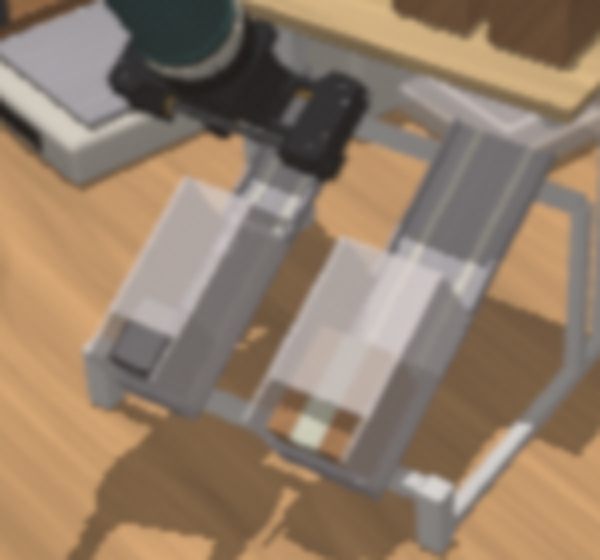

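Tin slid down to its stop (crop around 140,345). Retreat along the tool line.

{"api": "servo_tool", "payload": {
  "targets": [
    [[0, 0, 0], [-1.7, -0.55, 3], 8.8],
    [[0, 0, 0], [-3.6, -1.2, 6.5], 8.8],
    [[0, 0, 0], [-5.5, -1.8, 10], 8.8],
    [[0, 0, 0], [-7.2, -2.35, 13], 8.8],
    [[0, 0, 0], [-8.9, -2.9, 16], 8.8]
  ]
}}

```text
time: 14.85
eef_pos: [0.4541, 0.2693, 0.3551]
eef_rot: [-0.414, 2.588, 0.112]
ft_force: [1.0, -0.6, 0.2]
width: 0.0879
```

{"api": "servo_tool", "payload": {
  "targets": [
    [[0, 0.1, -0.1], [-2, -4, 2], 8.8],
    [[0, 0.2, -0.2], [-3, -9, 2], 8.8],
    [[0, 0.2, -0.2], [-3, -9, 2], 8.8],
    [[0, 0.2, -0.2], [-3, -9, 2], 8.8]
  ]
}}

```text
time: 15.35
eef_pos: [0.4243, 0.1794, 0.3747]
eef_rot: [-0.148, 2.809, 0.087]
ft_force: [-0.5, -0.5, -0.1]
width: 0.088
```

```bash
python3 snap.py wrist11 side11 scene11
python3 - <<'E'
from h import *
u,v,t,n=rack()
s=pickle.load(open("pics/side11.pkl","rb"))
im=cv2.imread("pics/side11.png");k=4
big=cv2.resize(im[150:290,190:340],None,fx=k,fy=k,interpolation=cv2.INTER_CUBIC);cv2.imwrite("pics/s11.png",big)
for L,l,w,h in((WL,.084,.064,.06),(NL,.056,.04,.064)):
    o=L-.205*t
    print([((proj(s,o+a*l*t+b*w*v+h*n)-[190-.4,150-.4])*k).round().tolist() for a in(0,1) for b in(-.5,.5)])
# bystander change
for a,b in(("scene1","scene11"),("side0","side11")):
    A=cv2.imread(f"pics/{a}.png");B=cv2.imread(f"pics/{b}.png");d=cv2.absdiff(A,B).max(2);cv2.imwrite(f"pics/d_{b}.png",np.hstack([cv2.resize(B,(400,300)),cv2.cvtColor(cv2.resize(d,(400,300)),cv2.COLOR_GRAY2BGR)]))
E
```

```text
15.35 [0.4243 0.1794 0.3747] [-0.1479  2.8086  0.0874] [ 0.378 -0.419  2.06  -0.049  1.17  -1.286] [-0.53 -0.55 -0.06] 0.08802053954145889
[[344.0, 464.0], [268.0, 431.0], [399.0, 359.0], [324.0, 328.0]]
[[153.0, 381.0], [109.0, 361.0], [191.0, 314.0], [147.0, 295.0]]
```

View pics/s11.png

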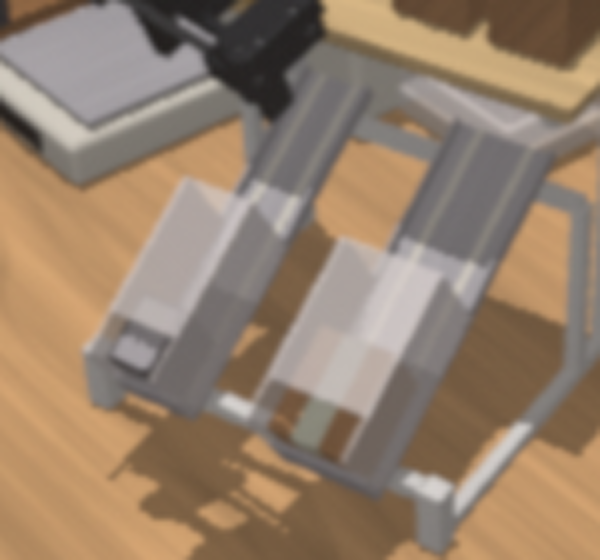

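View pics/wrist11.png

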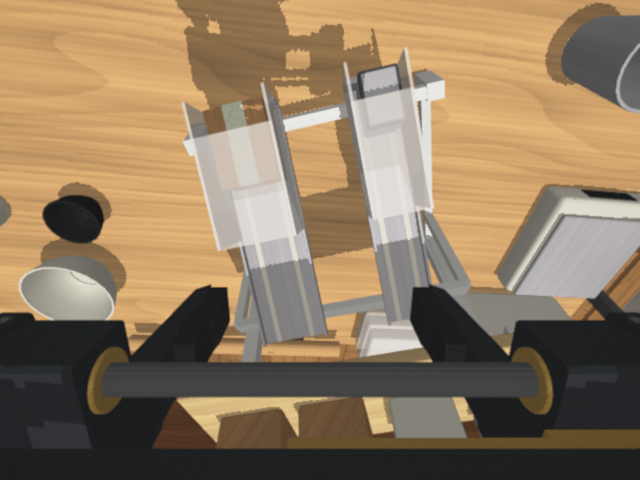

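View pics/d_side11.png

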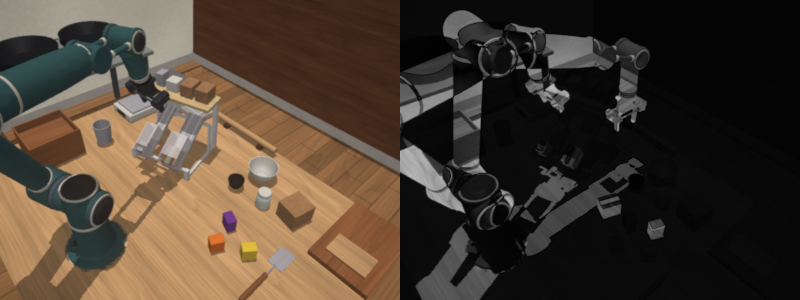

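View pics/d_scene11.png

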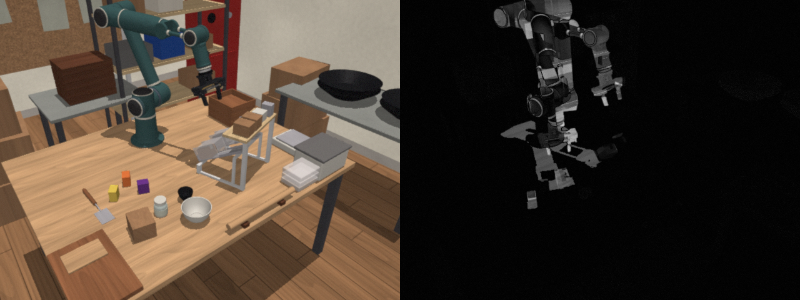

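Run:
```python
from h import *
u,v,t,n=rack()
s=pickle.load(open("pics/wrist11.pkl","rb"))
im=cv2.imread("pics/wrist11.png");k=2.8
cv2.imwrite("pics/w11.png",cv2.resize(im[40:250,170:450],None,fx=k,fy=k,interpolation=cv2.INTER_CUBIC))
for L,l,w,h in((WL,.084,.064,.06),(NL,.056,.04,.064)):
    o=L-.205*t+.0025*n
    print([((proj(s,o+a*l*t+b*w*v+h*n)-[169.6,39.6])*k).round().tolist() for a in(0,1) for b in(-.5,.5)])
```

```text
[[89.0, 200.0], [254.0, 161.0], [141.0, 424.0], [303.0, 389.0]]
[[520.0, 94.0], [633.0, 67.0], [549.0, 255.0], [660.0, 230.0]]
```

View pics/w11.png

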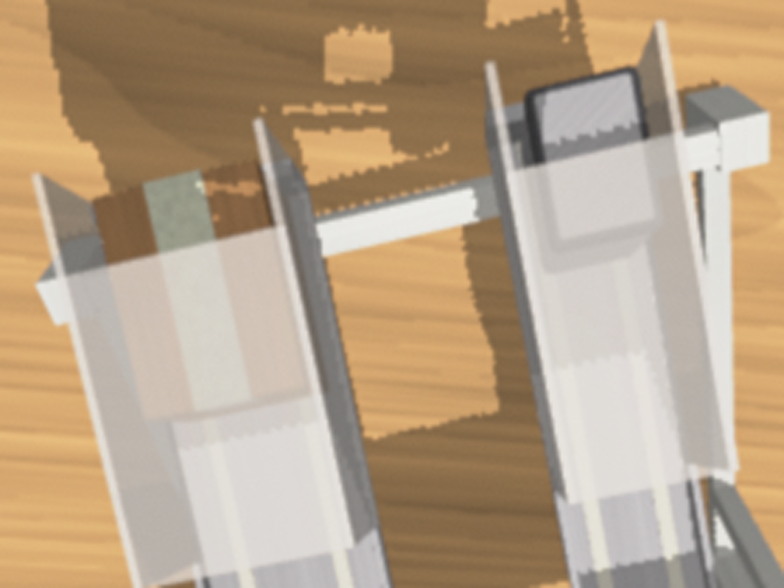

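```bash
python3 -c "
from workcell import sign_off; print(sign_off())"
```

```text
the job is handed in; nothing more can be done
None
```

The carton is at the stop of the wide lane and the tin at the stop of the narrow lane. I handed the job in at about 15.5 s of the 64 s; `sign_off` reports no verdict. I gripped each across its width and set it square on its lane under the shelf edge, with the tool leaned back 30 degrees. I then let it slide and backed out along the tool's own line.

**Last checks:** in the final wrist and side pictures, the low top corners of both goods lie about 2–3 mm from where a seated item should show. The carton's upper corners and the tin's one readable upper corner are a few millimetres off, and both goods look lined up with their lanes. The arm was clear of everything.

**Bystanders:** the before-and-after pictures differ only at the arm, its shadow, the rack lanes now holding the goods and the two emptied places on the table. No bystander or coloured look-alike seems to have moved.

**What disagreed:**
- My first triangulation of the wide lane's low hood corners had an 11 mm residual. I dropped it and used the upper hood edge, which gave the correct 150 mm lane spacing and matched the wrist view.
- The tin touched down about 3 mm earlier than the model said, with about 11 N of contact. I think the cause is a small height error or tilt, and it still slid down freely.

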